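Set a slipped turntable collar on the shaft's flat and hold it for tightening

ROBOT

A 7-joint arm with a two-finger parallel gripper is mounted at the origin on the work surface. World frame = base frame: x ahead of the robot, y to its left, z up, the work surface at z = 0. Lengths are in m, angles in rad, forces in N, time in s.
With the tool pointing down it reaches from about 0.425 to 0.875 m from the base axis. Payload 4.7 kg.
Tool frame: the origin (TCP) lies midway between the tips of the shut fingers; the grasp point (between the pads) lies 19 mm behind it; x points along the fingers, z is the direction in which the jaws open and shut, and the axes are right-handed (so a half turn about x gives the same grasp; the last joint's range is limited). The gripper opens to 87 mm and grips with 3 to 60 N. Pads are 19 mm wide; open, the fingers measure 117 mm over their backs; the gripper's body (75 mm by 190 mm) begins 51 mm behind the grasp point.
Start: joints at [-1.096, 0.321, -0.07, 1.45, 0.023, 1.371, -0.057], TCP at [0.289, 0.582, 0.223] pointing down, gripper open.
Joint ranges: [-2.86, 2.86], [-0.3, 2.09], [-1.38, 1.24], [0.06, 2.45], [-1.56, 4.7], [0.09, 2.05], [-2.69, 2.69]. Speed limits (rad/s): [2.57, 2.57, 3.14, 3.14, 3.14, 3.14, 3.14].

INTERFACE

Orientations are given as [roll, pitch, yaw] about the fixed x, y, z axes, in that order (R = Rz(yaw) Ry(pitch) Rx(roll)).
In Python, from rig import bot, move_gripper, planner, get_state, cams, ticket gives the robot as it stands. The module is installed in compiled form; this text tells all that it offers. Calls block until the motion is done:
- bot.movep(position, orientation): joint-space move of the TCP to a pose.
- bot.line_to(position, attitude=None, v=0.15, force_limit=None): straight line of the TCP; attitude=None keeps the orientation; v is the mean speed in m/s. With force_limit (N) it stops when the force on the tool has changed by that much, and returns True; else False.
- bot.move_joints(angles): joint-space move.
- move_gripper(opening, grip_force=None): opening from 0.0 (shut) to 1.0 (fully open); grip_force is the grip in N (None keeps the last); returns when the fingers have stopped.
- bot.sleep(seconds).
- planner.solve_ik(position, orientation): joint angles nearest the present ones, or None.
- get_state(): the state.
- cams.grab_frame(name): name is "scene" or "top"; returns a dict with "pixels" (480x640x3 uint8, red, green, blue), "fx", "fy", "cx", "cy" (pixels), "world_from_camera" (4x4, takes a point from camera to world coordinates). Camera axes: x right, y up, looking along -z (the intrinsics and any distortion apply to the point x, -y, -z); pixel columns grow to the right and rows downward; lengths in m; the calibration is good to about 2 mm. A picture is of the moment at which its call begins. There is no depth.
A pose or a line that the arm cannot do raises bot.PlanningError and nothing moves.
- ticket.finish_job(): hands the job in, once; it reports no verdict.
The state is a dict: "t": time; "q": joint angles; "qd": joint speeds; "joint_efforts": joint torques, N m; "eef_pos": TCP position; "tool_rot": TCP orientation; "contact_force": force on the tool from outside, world axes, zero at the start; "torque": the same for the moment, N m; "finger_gap": opening from 0.0 (shut) to 1.0 (fully open).
Only numpy, scipy, OpenCV 4.12 (cv2) and the standard library are available. Lean on these libraries where they do the work, as an engineer would, in place of code of your own. Each camera call takes 0.05 s, during which the arm holds its last target.

TASK

The collar of the little turntable drive has slipped down its shaft and a colleague is about to tighten its screw: first take the notched guide plate out of the wooden rack and slide it edgewise, fully home, into the grey holder's slot, leaving the plain plate and the other things on the bench where they are. Then feel for the flat on the upper end of the shaft by pinching across it (one finger on the flat, the other on the round back) and, pinching it so, turn the shaft until the flat squarely faces the guide plate. Finally grip the collar, lift and turn it so that its screw sits squarely over the flat, pointing at the guide plate's notch and level with the middle of the notch's depth, and finish still holding it there: do not let go.

Things in the scene. Friction and masses are not known exactly. Their poses are not given: they have to be found in the camera images.
- fixture: turntable drive, fixed: white housing 110 x 110 mm, top at 50 mm height, upright steel shaft (20 mm across, ends at 130 mm) in the middle, grey plate holder 105 mm from the shaft. Origin: on the shaft's axis at bench level. x points from shaft to holder, z up. A fixed boss 26 mm across rises from the housing to 70 mm and carries the slipped collar
- flat (a point): the flat milled on the shaft's upper end, 90 to 130 mm height (there the shaft is D-shaped): 15 mm wide, 6.5 mm off the axis. Origin: centre of its face (110 mm height). x points out of the flat, away from the axis, z up; it turns with the shaft. Fingers stand 16.5 mm apart when pinching squarely across the flat, up to 20 mm elsewhere
- shaft (a joint): angle of the shaft, rad: 0 when the flat faces the holder, growing counterclockwise seen from above; 0.45 to 1.45 at the start, end stops at -2.5 and 2.5. Light friction (0.06 Nm); it stays where it is left
- collar: aluminium collar round the shaft, 18 mm high, 34 mm across two parallel gripping flats (24 mm long, normals along its y); 0.12 kg. Slides and turns on the shaft, independently of it; let go, it drops back on the boss (underside at 70 mm height). Can rise 42 mm, does not come off. Origin: centre of its underside, on the axis. x points along its screw, z up
- collar_turn (a joint): angle of the collar on the shaft's axis, rad: 0 when its screw points at the holder, growing counterclockwise seen from above; -1.1 to 1.1 at the start
- screw (a point): outer end of the collar's screw, which juts out sideways: 28 mm from the shaft's axis, 9 mm above the collar's underside; screw head 9 mm in diameter
- guide: notched guide plate, aluminium, loose, 8 mm thick (its x), 60 mm wide (its y), 92 mm tall (its z), with a notch 14 mm wide and 16 mm deep in the middle of its top edge; 0.11 kg. Stands upright in one of the rack's two slots, its foot 10 mm above the bench (slot 30 mm deep). Origin: centre of its underside
- notch (a point): middle of the guide plate's notch: 84 mm above the plate's underside, on its mid-plane
- slot (a point): centre of the mouth of the grey holder's slot, at 50 mm height. The slot is 28 mm deep, 11 mm wide along x and 65 mm long along y, its mouth bevelled by 4 mm all round; axes as the fixture's. A plate fully home has its underside 28 mm below this point; the plate may go in either way round
- plain_plate: plain plate without notch, same thickness and width, only 76 mm tall, in the rack's other slot, 70 mm from the guide plate; leave it. Origin: centre of its underside
- rack: fixed wooden rack block, 120 (x) x 84 (y) x 40 (z) mm, with two slots 70 mm apart along its x. Origin: centre of its underside
- jar_a: small paint jar, 41 mm across and 49 mm tall, standing beside the drive; leave it. Origin: centre of its underside
- jar_b: the same kind of jar beside the rack; leave it. Origin: centre of its underside
Things that resemble listed ones, but are neither listed nor needed, are in the scene too. Several things have the shape of the fixture; the one meant has the colours described above.

How it is judged:
By the outcome, as a careful person would: the job done as asked, in the order asked, and still so for the second after the job is handed in, while the arm keeps its last pose, push and grip.
It also fails if it takes over 64 s, if anything falls off the work surface, if the arm or the gripper's body presses on something with over 40 N, if the wrist force passes 120 N, or if a joint passes its speed limit or range.

## Working session

There is one attempt and no reset: what is moved stays moved. The work goes in short steps, each a Python script; the robot and the scene stay as the last script left them, time stands still between calls to the robot, and variables do not carry over. Pictures are saved under pics/ and viewed, and the job is handed in when it is done.

```bash
mkdir -p pics; ls; python3 - <<'E'
from rig import bot, move_gripper, planner, get_state, cams, ticket
import cv2,numpy as np
for n in("scene","top"):
    f=cams.grab_frame(n); cv2.imwrite(f"pics/{n}0.png",f["pixels"][:,:,::-1])
    print(n,f["fx"],f["fy"],f["cx"],f["cy"],[k for k in f]);print(np.round(f["world_from_camera"],4))
print(get_state())
E
```

```text
pics
scene 530.220398262012 530.220398262012 320.22956047938766 233.89570584091726 ['pixels', 'fx', 'fy', 'cx', 'cy', 'world_from_camera']
[[-6.4680e-01 -5.4610e-01  5.3240e-01  1.0431e+00]
 [ 7.6260e-01 -4.6330e-01  4.5140e-01  4.1930e-01]
 [ 1.0000e-04  6.9800e-01  7.1610e-01  9.0530e-01]
 [ 0.0000e+00  0.0000e+00  0.0000e+00  1.0000e+00]]
top 446.02260760065894 446.02260760065894 322.6506023890533 246.06355814005929 ['pixels', 'fx', 'fy', 'cx', 'cy', 'world_from_camera']
[[ 0.022   0.9855 -0.1683  0.2906]
 [-0.9997  0.0233  0.0057 -0.0824]
 [ 0.0096  0.1681  0.9857  1.1157]
 [ 0.      0.      0.      1.    ]]
{'t': 0.1, 'q': array([-1.09592533,  0.32173902, -0.07006939,  1.45155019,  0.02263756,
        1.37081787, -0.05689216]), 'qd': array([-1.48852510e-03, -1.63180972e-03, -7.25500626e-04, -1.71654266e-03,
        2.26736084e-05,  6.14746165e-05,  8.60996990e-04]), 'joint_efforts': array([-1.55172097e-04, -4.92575240e+01, -4.05926127e-01, -3.13400066e+01,
       -6.41472358e-02,  3.95046780e-02,  9.04824128e-05]), 'eef_pos': array([0.28885731, 0.58173124, 0.2215786 ]), 'tool_rot': array([-3.0628707 ,  1.56906793, -1.9528168 ]), 'contact_force': array([0.33545018, 0.52946684, 1.38546254]), 'torque': array([ 0.02122898, -0.05302398,  0.01862079]), 'finger_gap': 1.0011571277707976}
```

View pics/scene0.png

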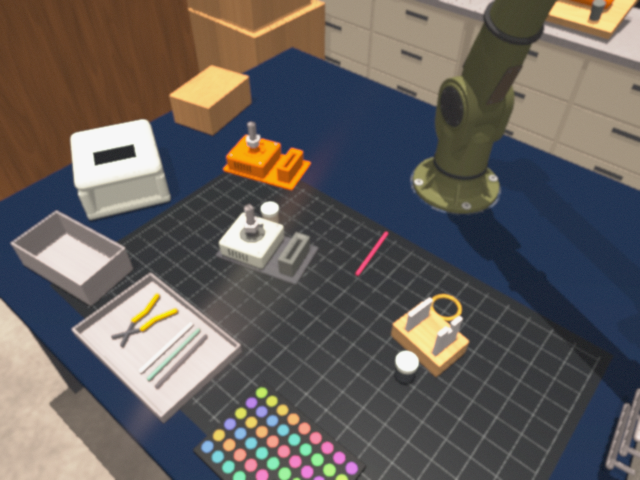

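View pics/top0.png

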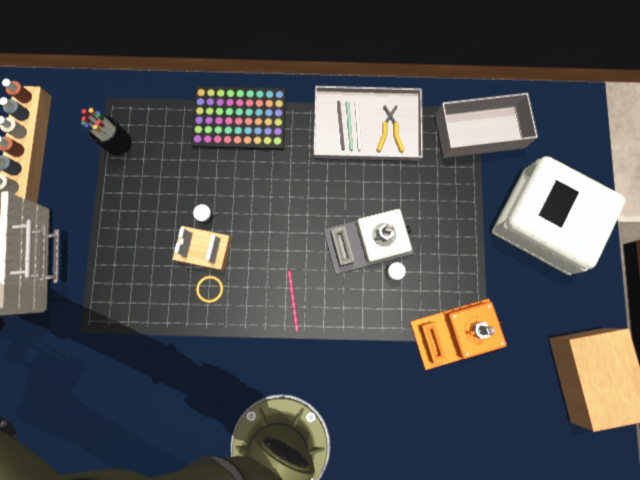

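```bash
cat > h.py <<'E'
from rig import bot, move_gripper, planner, get_state, cams, ticket
import cv2,numpy as np
def ray(f,u,v):
    M=f["world_from_camera"]; d=np.array([(u-f["cx"])/f["fx"],-(v-f["cy"])/f["fy"],-1.]); return M[:3,3],M[:3,:3]@d
def onz(f,u,v,z):
    o,d=ray(f,u,v); return o+d*(z-o[2])/d[2]
def tri(f1,p1,f2,p2):
    o1,d1=ray(f1,*p1);o2,d2=ray(f2,*p2)
    A=np.stack([d1,-d2],1);s=np.linalg.lstsq(A,o2-o1,rcond=None)[0]
    a=o1+d1*s[0];b=o2+d2*s[1]; return (a+b)/2,np.linalg.norm(a-b)
def proj(f,p):
    M=f["world_from_camera"]; c=M[:3,:3].T@(np.asarray(p,float)-M[:3,3]); return np.array([f["cx"]+f["fx"]*c[0]/-c[2],f["cy"]-f["fy"]*c[1]/-c[2]])
def crop(f,name,u0,v0,u1,v1,k):
    c=f["pixels"][v0:v1,u0:u1,::-1]; cv2.imwrite(name,cv2.resize(c,None,fx=k,fy=k,interpolation=cv2.INTER_CUBIC))
E
python3 - <<'E'
from h import *
s=cams.grab_frame("scene");t=cams.grab_frame("top")
np.savez("f0.npz",s=s["pixels"],t=t["pixels"])
a=np.zeros((600,800,3),np.uint8)
def put(f,u0,v0,w,h,x,y,k):
    c=f["pixels"][v0:v0+h,u0:u0+w,::-1];c=cv2.resize(c,None,fx=k,fy=k,interpolation=cv2.INTER_CUBIC);a[y:y+c.shape[0],x:x+c.shape[1]]=c
put(t,320,200,100,75,0,0,4);put(t,160,195,100,75,400,0,4)
put(s,215,195,100,75,0,300,4);put(s,380,290,100,75,400,300,4)
cv2.imwrite("pics/crop0.png",a)
E
```

```text
(no output)
```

View pics/crop0.png

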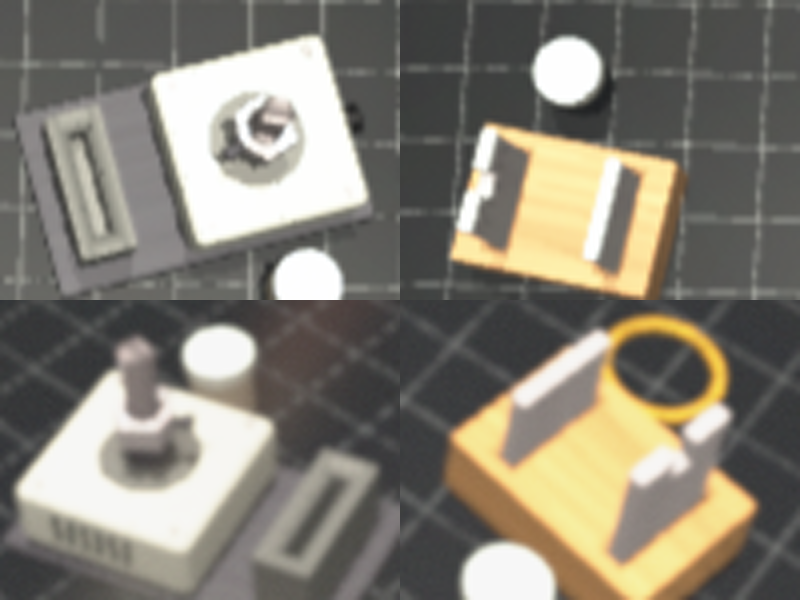

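```bash
cat > m1.py <<'E'
from h import *
s=cams.grab_frame("scene");t=cams.grab_frame("top")
def rect(f,mask,z,box):
    u0,v0,u1,v1=box; m=np.zeros_like(mask);m[v0:v1,u0:u1]=mask[v0:v1,u0:u1]
    cs,_=cv2.findContours(m,cv2.RETR_EXTERNAL,cv2.CHAIN_APPROX_NONE);c=max(cs,key=cv2.contourArea)
    P=np.array([onz(f,p[0][0],p[0][1],z)[:2] for p in c],np.float32)
    r=cv2.minAreaRect(P*1000);return r,cv2.boundingRect(c),cv2.contourArea(c)
for n,f,box in(("top",t,(350,200,420,266)),):
    p=f["pixels"].astype(int)
    for th in (170,200,225):
        m=((p.min(2)>th)*255).astype(np.uint8)
        print(n,th,rect(f,m,.05,box))
p=t["pixels"].astype(int);hsv=cv2.cvtColor(t["pixels"],cv2.COLOR_RGB2HSV)
wood=cv2.inRange(hsv,(8,70,150),(25,200,255))
print("rack",rect(t,wood,.04,(165,215,240,275)))
for box in((176,222,188,256),(205,228,220,265)):
    for th in(170,200): print("plate",rect(t,((p.min(2)>th)*255).astype(np.uint8),.102 if box[0]==176 else .086,box))
# manual corners in crops -> fixtures
h=[(152,80),(318,37),(368,203),(195,245)]
H=np.array([onz(t,320+(a+.5)/4-.5,200+(b+.5)/4-.5,.05) for a,b in h]);print(H.round(4),H.mean(0))
h=[(42,118),(100,103),(135,245),(85,260)]
Q=np.array([onz(t,320+(a+.5)/4-.5,200+(b+.5)/4-.5,.05) for a,b in h]);print(Q.round(4),Q.mean(0))
print("shaft top tri",tri(t,(320+280/4,200+107/4),s,(215+134/4,195+347/4-75)))
E
python3 m1.py
```

```text
top 170 (((505.2679443359375, -238.27978515625), (109.35252380371094, 108.22239685058594), 15.85879135131836), (358, 209, 54, 52), 1862.0)
top 200 (((505.62274169921875, -238.2808837890625), (107.6309585571289, 106.84378814697266), 16.00607681274414), (358, 209, 53, 52), 1795.5)
top 225 (((505.6014709472656, -238.41427612304688), (105.27102661132812, 105.6513442993164), 16.010061264038086), (359, 210, 52, 50), 1741.5)
rack (((464.466064453125, 208.45750427246094), (122.2123031616211, 87.25869750976562), 79.32129669189453), (173, 226, 56, 44), 1358.5)
plate (((471.26446533203125, 241.02561950683594), (13.539055824279785, 59.99488830566406), 80.48868560791016), (176, 227, 9, 26), 76.5)
plate (((471.219482421875, 240.75747680664062), (12.954659461975098, 59.99504470825195), 80.48341369628906), (176, 227, 8, 26), 59.5)
plate (((460.6887512207031, 179.70077514648438), (20.791893005371094, 63.11577606201172), 80.50709533691406), (205, 233, 11, 27), 114.0)
plate (((459.1594543457031, 175.03843688964844), (9.145977973937988, 60.817569732666016), 79.7186050415039), (206, 234, 9, 26), 72.5)
[[ 0.5403 -0.1728  0.05  ]
 [ 0.5699 -0.2748  0.05  ]
 [ 0.4671 -0.3045  0.05  ]
 [ 0.4389 -0.1996  0.05  ]] [ 0.50406275 -0.23792479  0.05      ]
[[ 0.5149 -0.1059  0.05  ]
 [ 0.5251 -0.1411  0.05  ]
 [ 0.4381 -0.1634  0.05  ]
 [ 0.4283 -0.1334  0.05  ]] [ 0.47661527 -0.13595202  0.05      ]
shaft top tri (array([ 0.50598552, -0.23858181,  0.13196883]), np.float64(0.001279221174992549))
```

```bash
cat > m2.py <<'E'
from h import *
s=cams.grab_frame("scene");t=cams.grab_frame("top")
C=np.array([.5052,-.2383]);Y=np.radians(106.)
def fx(x,y,z): 
    c,n=np.cos(Y),np.sin(Y);return np.array([C[0]+c*x-n*y,C[1]+n*x+c*y,z])
G=np.array([.4680,.2415]);GY=np.radians(80)
def gp(x,y,z):
    c,n=np.cos(GY),np.sin(GY);return np.array([G[0]+c*x-n*y,G[1]+n*x+c*y,z])
q=.055
L=[[fx(a,b,.05) for a,b in((q,q),(q,-q),(-q,-q),(-q,q))],[fx(105+0,0,0)]][:1]
L+=[[fx(.105+a,b,.05) for a,b in((.0055,.0325),(.0055,-.0325),(-.0055,-.0325),(-.0055,.0325))]]
L+=[[fx(.01*np.cos(a),.01*np.sin(a),.13) for a in np.arange(0,6.28,.4)],[fx(0,0,.088),fx(0,0,.13)],[fx(.013*np.cos(a),.013*np.sin(a),.07) for a in np.arange(0,6.28,.4)]]
L+=[[fx(.028*np.cos(a),.028*np.sin(a),.079) for a in np.arange(0,6.28,.2)]]
L+=[[gp(a,b,.102) for a,b in((.004,.03),(.004,-.03),(-.004,-.03),(-.004,.03))]]
L+=[[gp(a-.07,b,.086) for a,b in((.004,.03),(.004,-.03),(-.004,-.03),(-.004,.03))]]
a=np.zeros((600,800,3),np.uint8)
def put(f,u0,v0,w,h,x,y,k):
    c=f["pixels"][v0:v0+h,u0:u0+w,::-1];c=cv2.resize(c,None,fx=k,fy=k,interpolation=cv2.INTER_CUBIC)
    for l in L:
        P=np.array([(proj(f,p)-[u0,v0]+.5)*k for p in l]);cv2.polylines(c,[np.int32(P*16)],True,(0,0,255),1,cv2.LINE_AA,4)
    a[y:y+c.shape[0],x:x+c.shape[1]]=c
put(t,320,200,100,75,0,0,4);put(t,160,195,100,75,400,0,4)
put(s,215,195,100,75,0,300,4);put(s,380,290,100,75,400,300,4)
cv2.imwrite("pics/ov1.png",a)
E
python3 m2.py
```

```text
(no output)
```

View pics/ov1.png

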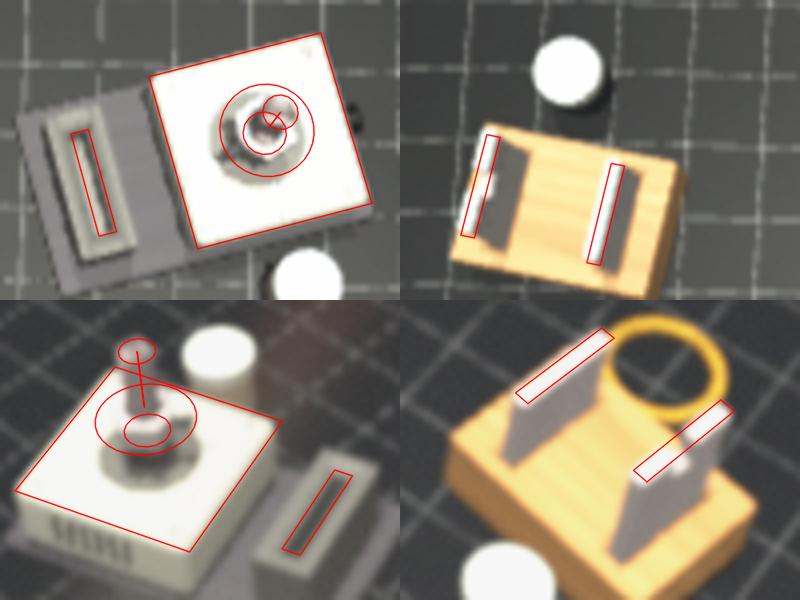

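```bash
cat > zoom.py <<'E'
import sys
from h import *
s=cams.grab_frame("scene");t=cams.grab_frame("top")
a=np.zeros((400,800,3),np.uint8)
def put(f,u0,v0,w,h,x,y,k):
    c=f["pixels"][v0:v0+h,u0:u0+w,::-1];c=cv2.resize(c,None,fx=k,fy=k,interpolation=cv2.INTER_CUBIC); a[y:y+c.shape[0],x:x+c.shape[1]]=c
put(t,365,215,40,40,0,0,10);put(s,230,200,40,40,400,0,10)
cv2.imwrite(sys.argv[1],a)
E
python3 zoom.py pics/z1.png
```

```text
(no output)
```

View pics/z1.png

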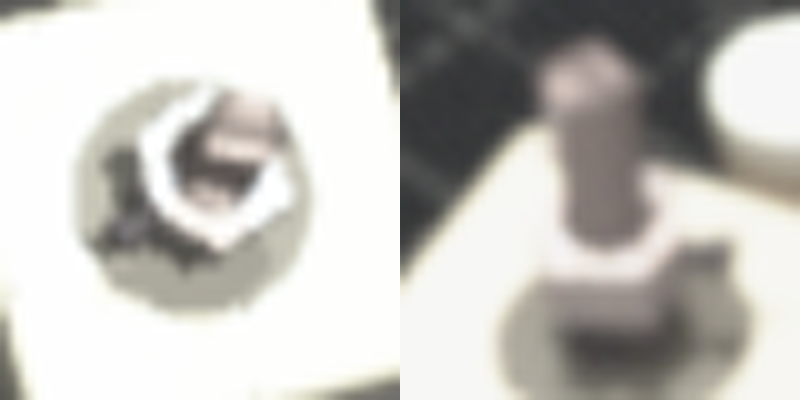

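```bash
python3 - <<'E'
from h import *
s=cams.grab_frame("scene");t=cams.grab_frame("top")
C=np.array([.5052,-.2383])
p,e=tri(t,(378.2,237.7),s,(261.3,224.5));print(p,e)
for q in(p,onz(t,378.2,237.7,.079),onz(s,261.3,224.5,.079)):
    d=q[:2]-C;print(q,np.degrees(np.arctan2(d[1],d[0]))-106,np.linalg.norm(d))
from scipy.spatial.transform import Rotation as R
def att(psi):
    x=np.array([0,0,-1.]);z=np.array([np.cos(psi),np.sin(psi),0]);y=np.cross(z,x)
    return R.from_matrix(np.stack([x,y,z],1)).as_euler('xyz')
print(R.from_euler('xyz',get_state()['tool_rot']).as_matrix().round(2))
for nm,xy,z,angs in(("guide",(.467,.240),.063,(80,)),("slot",(.476,-.137),.09,(106,)),("shaft",C,.093,range(0,181,15)),("collar",C,.066,(16+24,16))):
  for a in angs:
    for k in(0,180):
      q=planner.solve_ik([*xy,z],list(att(np.radians(a+k)))); print(nm,a+k,None if q is None else np.round(q,2))
E
```

```text
[ 0.49097483 -0.21965687  0.07895024] 0.00045018611744051157
[ 0.49097483 -0.21965687  0.07895024] 21.344523506653005 0.023450409842156933
[ 0.49082457 -0.21946758  0.079     ] 21.355729169692694 0.02369204296712724
[ 0.49110682 -0.21983229  0.079     ] 21.348172238881858 0.023230884995555468
[[ 0.   -0.9   0.44]
 [ 0.    0.44  0.9 ]
 [-1.   -0.    0.  ]]
guide 80 [-0.63  0.2   0.11  1.95 -0.03  1.    0.89]
guide 260 [-0.9   0.2   0.41  1.95 -0.1   1.   -2.19]
slot 106 [-0.49  0.12  0.76  2.01 -0.1   1.05  2.17]
slot 286 [-0.51  0.12  0.79  2.01 -0.1   1.05 -0.97]
shaft 0 [-0.4   0.33  0.94  1.86 -0.3   1.1   0.64]
shaft 180 [-0.5   0.38  1.07  1.86 -0.37  1.12 -2.43]
shaft 15 [-0.41  0.33  0.94  1.86 -0.3   1.1   0.91]
shaft 195 [-0.5   0.38  1.07  1.86 -0.37  1.12 -2.17]
shaft 30 [-0.4   0.33  0.93  1.86 -0.29  1.1   1.16]
shaft 210 [-0.5   0.38  1.07  1.86 -0.37  1.12 -1.91]
shaft 45 [-0.38  0.32  0.9   1.86 -0.28  1.1   1.41]
shaft 225 [-0.5   0.38  1.07  1.86 -0.37  1.12 -1.65]
shaft 60 [-0.36  0.31  0.88  1.86 -0.27  1.09  1.67]
shaft 240 [-0.5   0.38  1.07  1.86 -0.37  1.12 -1
[... 514 characters left out ...]
.91  1.86 -0.28  1.1  -0.15]
shaft 150 [ 1.35  0.49 -1.17  1.8   0.49  1.18  2.64]
shaft 330 [-0.39  0.32  0.92  1.86 -0.29  1.1   0.11]
shaft 165 [-0.6   0.47  1.22  1.87 -0.49  1.15 -2.6 ]
shaft 345 [-0.4   0.33  0.93  1.86 -0.29  1.1   0.38]
shaft 180 [-0.5   0.38  1.07  1.86 -0.37  1.12 -2.43]
shaft 360 [-0.4   0.33  0.94  1.86 -0.3   1.1   0.64]
collar 40 [-0.35  0.35  0.88  1.88 -0.31  1.05  1.35]
collar 220 [-0.49  0.43  1.07  1.89 -0.43  1.08 -1.69]
collar 16 [-0.38  0.37  0.92  1.88 -0.33  1.05  0.95]
collar 196 [-0.49  0.43  1.07  1.89 -0.43  1.08 -2.11]<sys>:0: UserWarning: Gimbal lock detected. Setting third angle to zero since it is not possible to uniquely determine all angles.
```

```bash
cat >> h.py <<'E'
from scipy.spatial.transform import Rotation as R
import warnings;warnings.filterwarnings("ignore")
def att(deg):
    p=np.radians(deg);x=np.array([0,0,-1.]);z=np.array([np.cos(p),np.sin(p),0]);y=np.cross(z,x)
    return list(R.from_matrix(np.stack([x,y,z],1)).as_euler('xyz'))
def st(m=""):
    s=get_state();z=R.from_euler('xyz',s['tool_rot']).as_matrix()[:,2]
    print(m,"t%.2f"%s['t'],s['eef_pos'].round(4),"jaw%.1f"%np.degrees(np.arctan2(z[1],z[0])),"F",s['contact_force'].round(1),"T",s['torque'].round(2),"gap mm %.2f"%(s['finger_gap']*87))
E
python3 - <<'E'
from h import *
st()
bot.movep([.467,.240,.14],att(80)); move_gripper(.46); st()
bot.line_to([.467,.240,.063],v=.1,force_limit=10); st("down")
move_gripper(0,20); st("grip")
bot.line_to([.467,.240,.17],v=.12); st("up")
f=cams.grab_frame("scene");crop(f,"pics/g1.png",340,220,540,370,4)
E
```

```text
t0.60 [0.289  0.5822 0.2226] jaw63.6 F [-0.3 -0.4  0.1] T [ 0.02 -0.01 -0.02] gap mm 86.82
 t3.09 [0.467 0.24  0.14 ] jaw80.0 F [-0.7  0.1  0.4] T [-0.    0.02 -0.04] gap mm 40.03
down t4.01 [0.4675 0.2403 0.0636] jaw80.0 F [-0.2  0.1 -0.2] T [-0.01  0.01  0.01] gap mm 40.11
grip t4.67 [0.4672 0.2413 0.0632] jaw80.0 F [ 0.3  3.6 -2.2] T [ 0.96 -0.21 -0.07] gap mm 8.30
up t5.72 [0.4663 0.2395 0.1689] jaw80.0 F [-0.6  0.2 -0.3] T [ 0.01 -0.   -0.01] gap mm 8.19
```

View pics/g1.png

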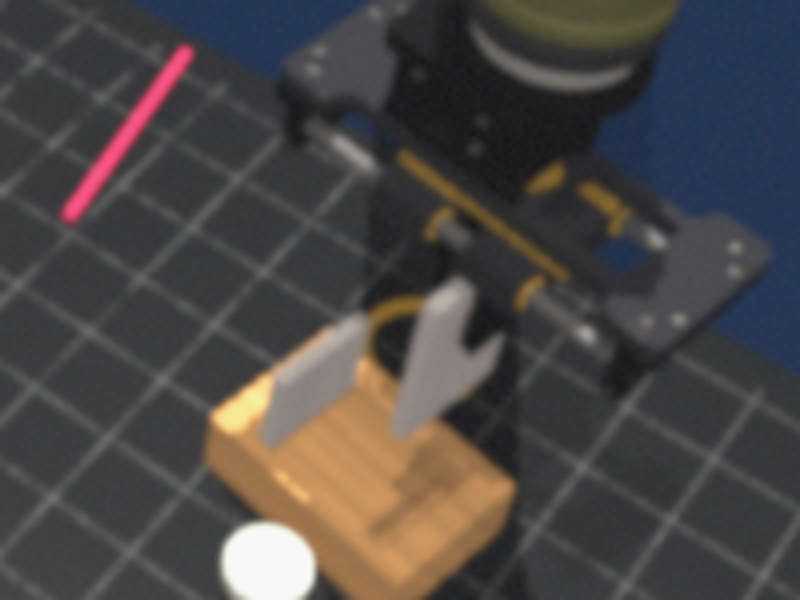

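```bash
python3 - <<'E'
from h import *
bot.line_to([.4748,-.1378,.17],att(106),v=.2); st()
bot.line_to([.4748,-.1378,.113],v=.1); st()
for n,b in(("scene",(200,150,360,270)),("top",(280,180,440,300))):
    f=cams.grab_frame(n);crop(f,f"pics/i_{n}.png",*b,5)
E
```

```text
t7.81 [ 0.4748 -0.137   0.17  ] jaw106.1 F [ 0.2  0.  -0.9] T [0.07 0.04 0.01] gap mm 8.06
 t8.53 [ 0.4752 -0.1379  0.1134] jaw106.0 F [-0.3 -0.2 -0.6] T [ 0.11  0.07 -0.04] gap mm 8.13
```

View pics/i_scene.png

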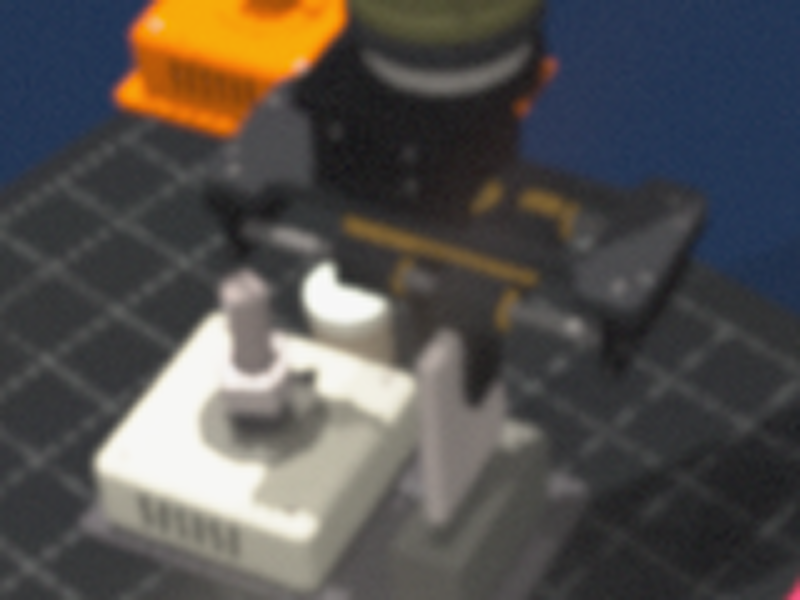

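View pics/i_top.png

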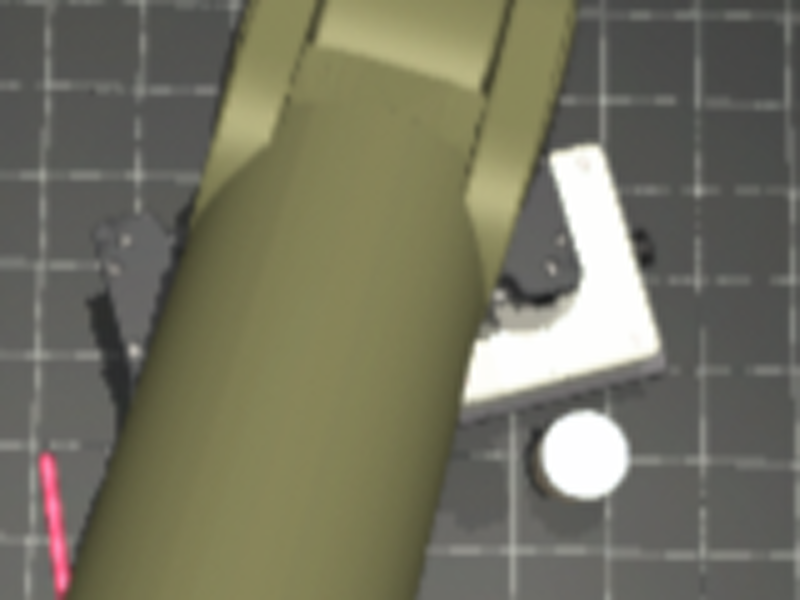

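```bash
python3 - <<'E'
from h import *
print(bot.line_to([.4748,-.1378,.085],v=.05,force_limit=8)); st()
print(bot.line_to([.4748,-.1378,.070],v=.03,force_limit=12)); st()
E
```

```text
False
 t9.33 [ 0.4749 -0.1379  0.085 ] jaw106.0 F [-0.  -0.6 -0.6] T [-0.   -0.    0.08] gap mm 7.55
True
 t9.75 [ 0.4754 -0.1378  0.0742] jaw106.0 F [ 0.1 -0.3  2.6] T [ 0.09  0.01 -0.03] gap mm 8.32
```

```bash
python3 - <<'E'
from h import *
move_gripper(.35); st()
bot.line_to([.4748,-.1378,.17],v=.2); st()
# go over shaft
bot.movep([.5052,-.2383,.16],att(330)); st()
f=cams.grab_frame("scene");crop(f,"pics/i2.png",200,150,360,270,5)
E
```

```text
t10.47 [ 0.4746 -0.1376  0.0738] jaw106.0 F [0.4 0.3 0.1] T [ 0.11  0.01 -0.05] gap mm 30.49
 t11.10 [ 0.4742 -0.1376  0.1692] jaw106.0 F [0.3 0.7 0.1] T [ 0.04  0.02 -0.01] gap mm 30.53
 t12.93 [ 0.505  -0.238   0.1596] jaw-30.0 F [-0.4  0.5 -0.2] T [-0.13  0.13  0.01] gap mm 30.77
```

View pics/i2.png

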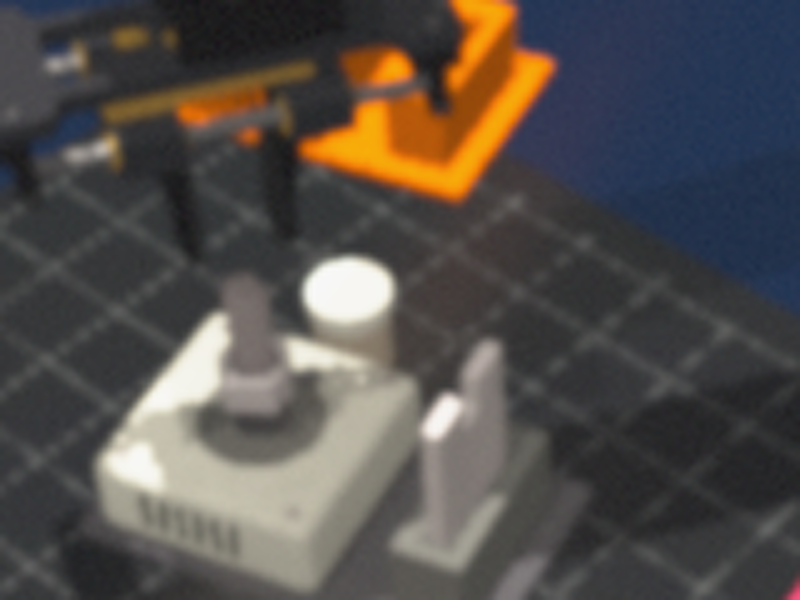

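```bash
python3 - <<'E'
from h import *
P=[.5052,-.2383,.095]
bot.line_to(P,att(318),v=.15,force_limit=10); st()
for a in(318,333,348,363):
    if a!=318: bot.line_to(P,att(a),v=.3)
    move_gripper(0,3); st("p%d"%a); move_gripper(.3)
st()
E
```

```text
t13.57 [ 0.5056 -0.2385  0.0955] jaw-41.9 F [-0.  -0.3  0.6] T [-0.08  0.05  0.01] gap mm 30.35
p318 t13.97 [ 0.505  -0.2377  0.0956] jaw-42.0 F [-3.4  2.8  4.9] T [0.56 0.83 0.06] gap mm 19.29
p333 t15.18 [ 0.5051 -0.2383  0.095 ] jaw-27.0 F [-0.5  0.5 -0. ] T [-0.09  0.18  0.02] gap mm 18.02
p348 t16.44 [ 0.5059 -0.2385  0.0951] jaw-12.0 F [ 3.1 -0.5 -2.2] T [-0.27 -0.42  0.07] gap mm 16.82
p363 t17.72 [ 0.5055 -0.2383  0.095 ] jaw3.0 F [ 1.5  0.3 -0.9] T [-0.14 -0.22  0.07] gap mm 17.47
 t18.22 [ 0.5052 -0.2383  0.095 ] jaw3.0 F [-0.9 -0.3 -0. ] T [-0.11  0.03  0.02] gap mm 25.95
```

```bash
python3 - <<'E'
from h import *
P=[.5052,-.2383,.095]
for a in(356,350):
    bot.line_to(P,att(a),v=.3)
    move_gripper(0,3); st("p%d"%a); 
    move_gripper(.3)
E
```

```text
p356 t18.85 [ 0.5058 -0.2383  0.0951] jaw-4.0 F [ 2.7 -0.7 -0.9] T [-0.16 -0.51  0.01] gap mm 16.77
p350 t19.99 [ 0.506  -0.2384  0.0951] jaw-10.0 F [ 4.2 -1.5 -2. ] T [-0.26 -0.6  -0.02] gap mm 16.32
```

```bash
python3 - <<'E'
from h import *
C=np.array([.5052,-.2383])
def P(a,z=.095): return [C[0]+.00175*np.cos(np.radians(a)),C[1]+.00175*np.sin(np.radians(a)),z]
bot.line_to(P(350),att(350),v=.3); move_gripper(0,20); bot.sleep(.15); st("pinch")
for a in(334,318,302,286):
    bot.line_to(P(a),att(a),v=.1); st(a)
bot.sleep(.2);st("end")
for n,b in(("scene",(200,150,360,270)),):
    f=cams.grab_frame(n);crop(f,f"pics/t_{n}.png",*b,5)
E
```

```text
pinch t21.27 [ 0.506  -0.2385  0.0949] jaw-10.0 F [-4.4  1.1  4.3] T [0.16 1.18 0.08] gap mm 15.92
334 t21.71 [ 0.5058 -0.2388  0.0949] jaw-26.0 F [-5.6  2.7  3.3] T [ 0.23  1.28 -0.06] gap mm 16.13
318 t22.14 [ 0.5055 -0.2392  0.0949] jaw-42.0 F [-6.2  2.1  4. ] T [ 0.33  1.41 -0.08] gap mm 15.95
302 t22.57 [ 0.5051 -0.2394  0.0949] jaw-58.0 F [-6.3  2.   4.7] T [ 0.42  1.4  -0.06] gap mm 15.90
286 t23.01 [ 0.5046 -0.2395  0.0949] jaw-74.0 F [-5.6  2.2  5. ] T [ 0.52  1.45 -0.04] gap mm 16.00
end t23.21 [ 0.5047 -0.2395  0.0949] jaw-74.0 F [-6.   2.   4.7] T [ 0.48  1.4  -0.07] gap mm 15.94
```

View pics/t_scene.png

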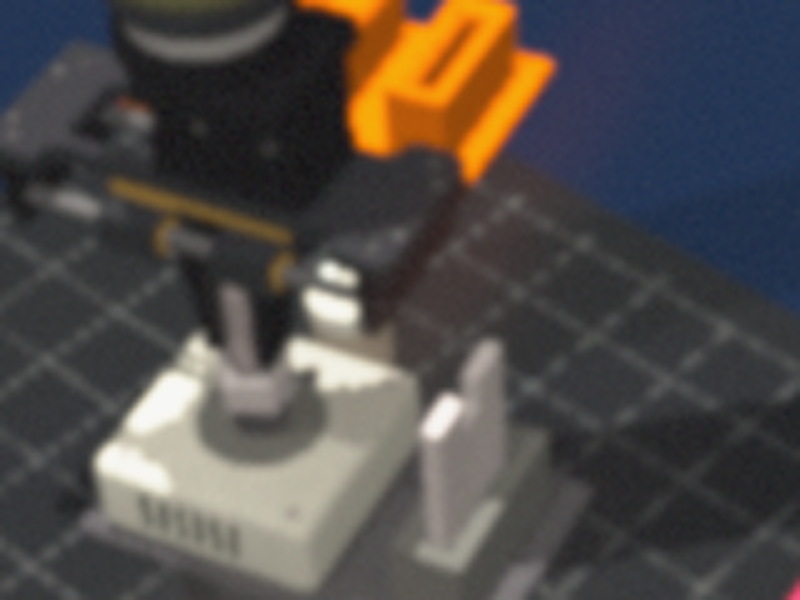

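```bash
python3 - <<'E'
from h import *
p=np.array([.5046,-.2395,.0949])
bot.line_to(list(p),att(286),v=.05); bot.sleep(.15); st("a")
p2=p+[-.0008,.0003,0]
bot.line_to(list(p2),att(286),v=.05); bot.sleep(.15); st("b")
E
```

```text
a t23.66 [ 0.5046 -0.2395  0.0949] jaw-74.0 F [-2.5  0.7  2.4] T [ 0.25  0.85 -0.09] gap mm 15.92
b t24.06 [ 0.5046 -0.2395  0.0949] jaw-74.0 F [ 1.8 -1.9 -0.9] T [-0.21 -0.28 -0.05] gap mm 16.21
```

```bash
python3 - <<'E'
from h import *
p=[.5042,-.2394,.0949]
bot.line_to(p,att(286),v=.05); bot.sleep(.1); st("c")
move_gripper(.2,3); st("rel"); bot.sleep(.1)
move_gripper(0,10); bot.sleep(.1); st("re"); move_gripper(.3,3);st()
bot.line_to([.504,-.2377,.16],v=.2); st("up")
E
python3 m2.py; cp pics/ov1.png pics/ov2.png
```

```text
c t24.41 [ 0.5045 -0.2395  0.0949] jaw-74.0 F [ 3.  -0.6 -1.8] T [-0.23 -0.28 -0.06] gap mm 15.90
rel t24.64 [ 0.5041 -0.2393  0.095 ] jaw-74.0 F [-0.  -0.8 -0.4] T [-0.12  0.07 -0.01] gap mm 17.41
re t25.06 [ 0.5041 -0.2396  0.095 ] jaw-74.0 F [ 0.5 -1.2  0.7] T [-0.3   0.04  0.05] gap mm 16.24
 t25.58 [ 0.5042 -0.2393  0.0949] jaw-74.0 F [0.5 0.4 0.3] T [-0.05  0.12  0.05] gap mm 26.25
up t26.06 [ 0.5043 -0.2377  0.1605] jaw-74.0 F [-0.4 -0.5 -0.3] T [-0.03  0.18 -0.  ] gap mm 26.04
```

View pics/ov2.png

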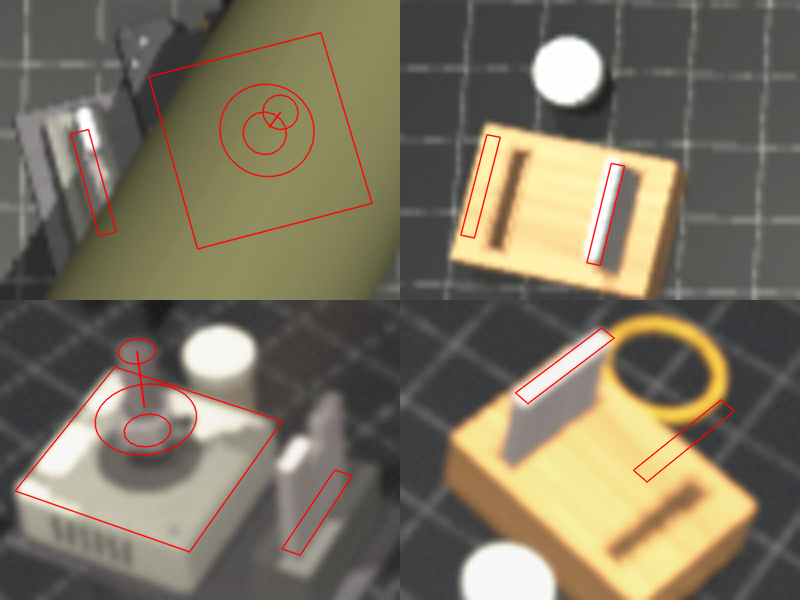

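```bash
python3 - <<'E'
from h import *
A=[.504,-.2377]
bot.movep([*A,.16],att(38)); move_gripper(.6); st()
print(bot.line_to([*A,.067],v=.12,force_limit=8)); st("down")
move_gripper(0,30); bot.sleep(.15); st("grip")
bot.line_to([*A,.072],v=.05); st("lift5")
f=cams.grab_frame("scene");crop(f,"pics/c1.png",215,180,295,240,10)
E
```

```text
t28.58 [ 0.504  -0.2377  0.16  ] jaw38.0 F [ 0.6 -0.9  0.6] T [-0.06  0.08 -0.  ] gap mm 52.07
False
down t29.51 [ 0.5046 -0.238   0.0677] jaw38.0 F [-0.2  0.6 -0.1] T [-0.07  0.08 -0.03] gap mm 51.96
grip t30.14 [ 0.5044 -0.2377  0.0675] jaw38.0 F [-0.8  0.7  3.6] T [0.06 0.06 0.02] gap mm 33.96
lift5 t30.39 [ 0.5043 -0.2377  0.0721] jaw38.0 F [ 2.1 -1.1 -2.4] T [-0.14 -0.48  0.03] gap mm 34.06
```

View pics/c1.png

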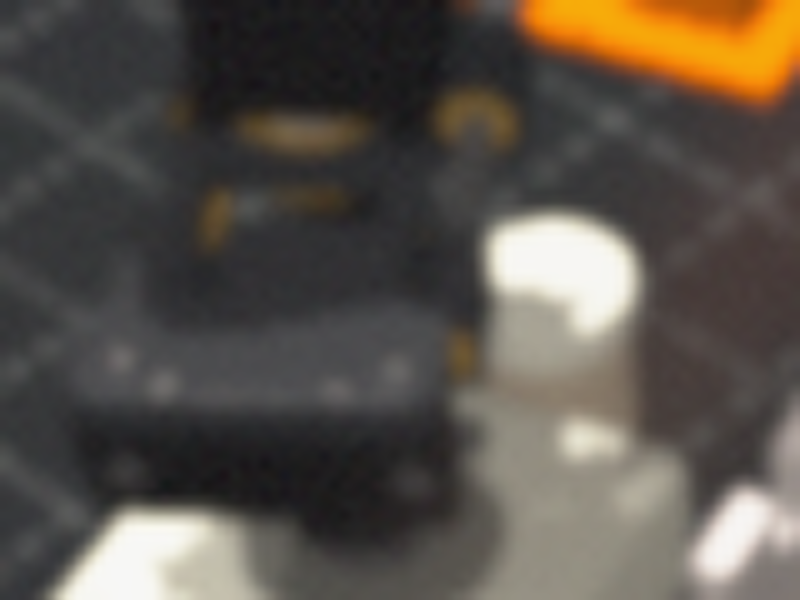

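```bash
python3 - <<'E'
from h import *
A=[.5042,-.2377]
bot.line_to([*A,.083],att(27),v=.04); st()
bot.line_to([*A,.0945],att(16),v=.04); bot.sleep(.3); st("final")
for n,b in(("scene",(205,170,325,260)),):
    f=cams.grab_frame(n);crop(f,"pics/c2.png",*b,6)
f=cams.grab_frame("top");cv2.imwrite("pics/c2t.png",f["pixels"][:,:,::-1])
E
```

```text
t30.87 [ 0.5044 -0.2377  0.0828] jaw27.1 F [ 2.1  0.1 -1.3] T [-0.15 -0.57 -0.  ] gap mm 33.82
final t31.60 [ 0.5044 -0.2377  0.0944] jaw16.0 F [ 3.8 -0.4 -0.5] T [-0.18 -0.73 -0.01] gap mm 33.72
```

View pics/c2.png

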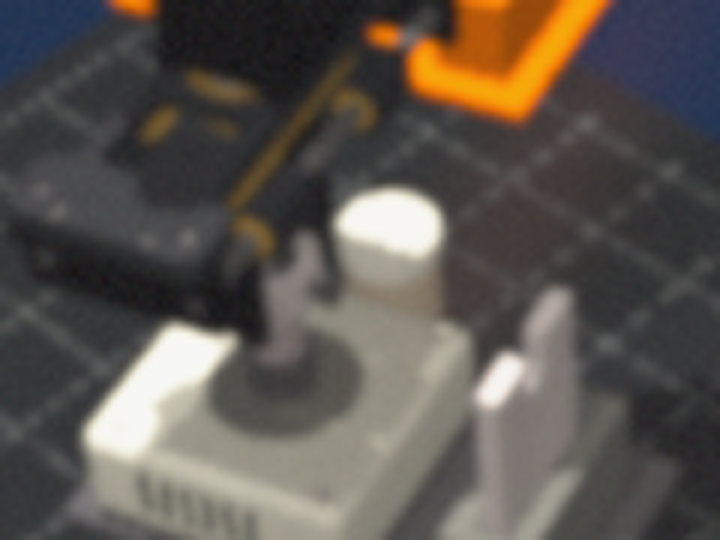

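View pics/c2t.png

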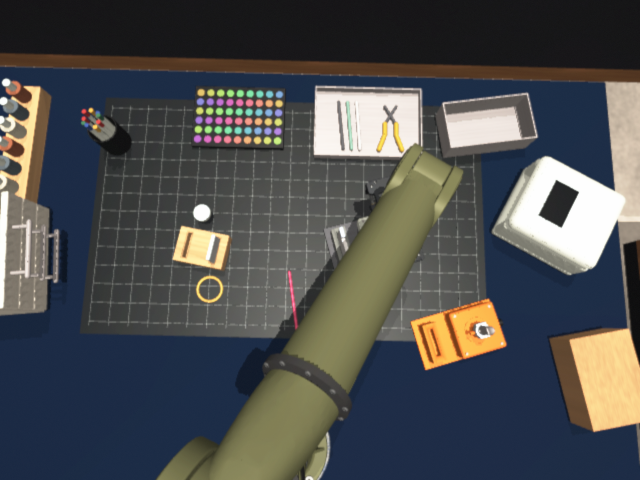

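```bash
python3 - <<'E'
from h import *
f=cams.grab_frame("scene");u0,v0,k=225,190,8
c=cv2.resize(f["pixels"][v0:v0+75,u0:u0+100,::-1],None,fx=k,fy=k,interpolation=cv2.INTER_CUBIC)
C=np.array([.5044,-.2380]);Y=np.radians(106.)
def fx(x,y,z): 
    a,n=np.cos(Y),np.sin(Y);return [C[0]+a*x-n*y,C[1]+n*x+a*y,z]
def dr(l,col,cl=False):
    P=np.array([(proj(f,p)-[u0,v0]+.5)*k for p in l]);cv2.polylines(c,[np.int32(P*16)],cl,col,1,cv2.LINE_AA,4)
dr([fx(.017,0,.106),fx(.028,0,.106)],(0,0,255))
dr([fx(.028,.0045*np.cos(a),.106+.0045*np.sin(a)) for a in np.arange(0,6.3,.3)],(0,255,255))
for z in(.097,.115): dr([fx(x,y,z) for x,y in((.012,.017),(.0205,0),(.012,-.017),(-.012,-.017),(-.012,.017))],(0,255,0),True)
dr([fx(.105,y,z) for y,z in((-.03,.05),(-.03,.114),(-.007,.114),(-.007,.098),(.007,.098),(.007,.114),(.03,.114),(.03,.05))],(255,0,255))
cv2.imwrite("pics/c3.png",c)
E
```

```text
(no output)
```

View pics/c3.png

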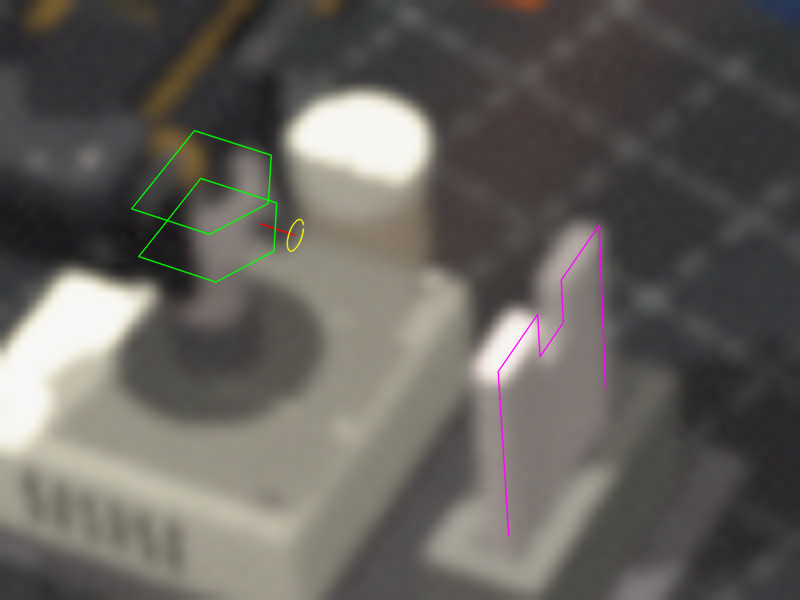

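```bash
python3 - <<'E'
from h import *
f=cams.grab_frame("scene");u0,v0,k=238,200,20
c=f["pixels"][v0:v0+30,u0:u0+40,::-1].astype(float);c=np.clip((c-20)*1.6,0,255).astype(np.uint8)
c=cv2.resize(c,None,fx=k,fy=k,interpolation=cv2.INTER_CUBIC)
cv2.imwrite("pics/c4.png",c)
C=np.array([.5044,-.2380])
for d in(-10,0,10):
  for z in (.103,.106):
    a=np.radians(106+d);print(d,z,(proj(f,[C[0]+.028*np.cos(a),C[1]+.028*np.sin(a),z])-[u0,v0]+.5)*k)
E
```

```text
-10 0.103 [454.46247335 434.49073456]
-10 0.106 [452.21433779 414.62025191]
0 0.103 [479.59095656 407.04052691]
0 0.106 [477.39567345 387.17009542]
10 0.103 [497.70346757 377.49050071]
10 0.106 [495.54812351 357.62041831]
```

View pics/c4.png

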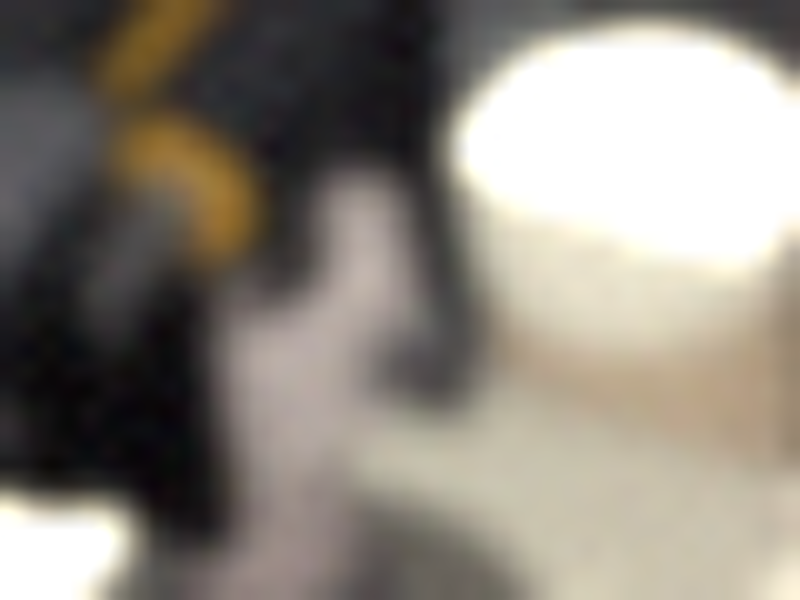

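```bash
python3 - <<'E'
from h import *
st(); print(ticket.finish_job())
E
```

```text
t31.80 [ 0.5044 -0.2377  0.0945] jaw16.0 F [ 2.7 -0.1 -1.2] T [-0.2  -0.71  0.02] gap mm 34.11
the job is handed in; nothing more can be done
None
```

I handed the job in at about 32 s, with the arm still gripping the collar at 30 N. `finish_job` gives no verdict, so what follows rests on my own checks.

- **Guide plate:** I took the notched plate from the rack and slid it into the grey holder. It stopped within 1 mm of the expected fully-home height, and the picture afterwards matched that. The plain plate and both jars look unmoved.
- **Shaft:** Light pinches at several angles put the flat at about 1.1 rad, inside the stated range. One or two of those pinches may have nudged the shaft a few degrees. I then pinched squarely at 20 N and turned it until the flat faced the holder. The gap stayed at about 16 mm throughout, and a second pinch in place read 16.2 mm; square across the flat should be 16.5 mm. The readings change a little with grip force.
- **Collar:** I gripped it on its flats (34 mm gap, so flush), lifted it 27 mm and turned it so the screw points along the fixture's x. That puts the screw at about 106 mm height, the middle of the notch's depth.
- **Final picture check:** The screw head sits about 1 pixel (roughly 2 mm) from where I predicted, mostly towards the shaft, which is within the camera calibration. The arm blocked the top camera, so the final collar angle rests on the tool pose and the side view only.
- **Disagreement:** The pinch forces put the shaft's axis about 1 mm from the camera estimate, so I used the felt position for the collar.

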